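# Feel the jaw gap of a model clamp with a thickness gauge

### The arm

A 6-joint arm with a two-finger parallel gripper is mounted at the origin on the work surface. World frame = base frame: x ahead of the robot, y to its left, z up, the work surface at z = 0. Lengths are in m, angles in rad, forces in N, time in s.
With the tool pointing down it reaches from about 0.275 to 0.825 m from the base axis. Payload 4.9 kg.
Tool frame: the origin (TCP) lies midway between the tips of the shut fingers; the grasp point (between the pads) lies 19 mm behind it (bot.grip_depth is the distance from the TCP to the grasp point, in m); z points along the fingers, y is the line along which they close (so a half turn about z gives the same grasp; the last joint's range is limited). The gripper opens to 85 mm and grips with 20 to 120 N. Pads are 22 mm wide; open, the fingers measure 114 mm over their backs; the gripper's body (76 mm by 85 mm) begins 54 mm behind the grasp point. The pads swing forward as they close: fully open they stand 13 mm farther back than shut.
Start: joints at [0.973, 0.326, -0.193, 1.052, 0, 1.437], TCP at [0.246, 0.492, 0.231] pointing down, gripper open.
Joint ranges: [-2.65, 2.65], [-0.97, 1.79], [-1.3, 1.35], [-1.93, 2.1], [-1.47, 1.37], [-3.14, 3.14]. Speed limits (rad/s): [2.57, 2.57, 3.14, 3.14, 3.14, 3.14].

### API

Orientations are given as a unit quaternion [w, x, y, z].
In Python, from cell import bot gives the robot as it stands. Calls block until the motion is done:
- bot.move_pose(position, orientation): joint-space move of the TCP to a pose.
- bot.move_linear(position, speed=0.15, rotation=None, until_force=None): straight line of the TCP; rotation=None keeps the orientation; speed is the mean speed in m/s. With until_force (N) it stops when the force on the tool has changed by that much, and returns True; else False.
- bot.goto_joints(angles): joint-space move.
- bot.set_gripper(opening, grasp_force=None): opening from 0.0 (shut) to 1.0 (fully open); grasp_force is the grip in N (None keeps the last); returns when the fingers have stopped.
- bot.wait(seconds).
- bot.solve_ik(position, orientation): joint angles nearest the present ones, or None.
- bot.camera(name): name is "side" or "top" or "wrist"; returns the picture (480x640x3 uint8, red, green, blue); there is no depth.
- bot.calibration(name): a dict with "mtx" (3x3 intrinsics, pixels), "extrinsics" (4x4, takes a point from world to camera coordinates); the wrist camera has in their place "hand_eye" (4x4, takes a point from camera to tool coordinates, whose origin is the TCP and whose axes are the flange's). Camera axes: x right, y down, z forward; pixel columns grow to the right and rows downward; lengths in m; the calibration is good to about 2 mm. A picture is of the moment at which its call begins: read the wrist's pose just before it. calibration takes no time and is no camera call.
A pose or a line that the arm cannot do raises bot.PlanningError and nothing moves.
- bot.close_job(): hands the job in; it is judged then, once.
Trained networks look in the newest picture that a camera, given by its name, has taken for a name from the list of things; names that differ only in an ending like _2 or _b are one class to them, and where a whole thing is asked for, a point or a joint stands for the part that bears it (a point fixed in the world has none). Each returns a list of dicts, best first, with "confidence" (0 to 1); they miss things now and then, are a little off and sometimes report something else, mostly with a low value. They report only what shows in the picture. A call takes as long as a camera call. They do not tell look-alikes from the thing itself.
- bot.search_frame(camera, thing): "bbox" ([left, top, width, height] in pixels, round what is visible of it).
Readings, each from a call of its own:
- bot.read_clock(): time.
- bot.read_joint_positions(): joint angles.
- bot.read_joint_vel(): joint speeds.
- bot.read_joint_efforts(): joint torques, N m.
- bot.read_position(): TCP position.
- bot.read_tool_rot(): TCP orientation.
- bot.read_ft_force(): force on the tool from outside, world axes, zero at the start.
- bot.read_moment(): the same for the moment, N m.
- bot.read_gripper_width(): opening from 0.0 (shut) to 1.0 (fully open).
- bot.read_finger_force(): force on a finger pad.
Only numpy, scipy, OpenCV 4.12 (cv2) and the standard library are available. Lean on these libraries where they do the work, as an engineer would, in place of code of your own. Each camera call takes 0.05 s, during which the arm holds its last target. There are 200 camera calls.

### The job

Pull the drawer of the white instrument cabinet out to its stop and leave it open, then take the red-handled thickness gauge out of the blue block in it, leaving the other gauges and everything else on the bench where they are. Slide the gauge's blade, upright and tip first, down between the middles of the two steel plates of the blue model clamp until it drags snugly on both plates, gently and without pushing the tip out below the plates, and finish while still holding the gauge there in the gripper at that depth.

Things in the scene. Friction and masses are not known exactly. Their poses are not given: they have to be found in the camera images.
- case: White instrument cabinet 190 (x) x 260 (y) x 135 high mm, fixed. Origin at the centre of its underside; own -x is its front, the way the drawer opens. In the drawer lies a blue block 42 (x) x 190 (y) x 60 high mm, its top 77.5 mm above the bench, with three slots 24 x 6 mm in a row along y, 65 mm apart.
- drawer (a joint): How far the cabinet's drawer is pulled out along the cabinet's own -x, in m: 0 shut, 0.12 at its stop. About 1.5 N of friction; stays where left. Front panel 254 mm wide, its top edge 127 mm above the bench, its inner face 32 mm in front of the blue block; the side walls are lower than the block.
- drawer_handle (a point): Middle of the drawer's steel bar handle: horizontal, 11 mm thick, 110 mm long along the cabinet's y, 99.5 mm above the bench, its axis 42 mm in front of the drawer's front panel, on two posts 96 mm apart. Moves with the drawer.
- gauge_red: Red-handled gauge, 40 to 85 g, rigid: steel blade 20 wide x 3 thick x 56 long mm under a red handle 26 (x) x 14 (y) x 34 high mm. Origin at the tip (middle of the blade's lower end), z up to the handle, x along the blade's width, y its thickness. Starts upright in one of the slots, in the shut drawer, x along the cabinet's x, handle resting on the block; lift over 60 mm to clear.
- gauge_green: Gauge like the red one with a green handle and a 2 mm blade, in another slot; to be left there. Same origin and axes; tip 21.5 mm above the bench.
- gauge_yellow: Gauge like the red one with a yellow handle and a 4 mm blade, in another slot; to be left there. Same origin and axes; tip 21.5 mm above the bench.
- clamp: Model clamp, blue base 90 (x) x 150 (y) x 16 mm, fixed. Origin at the centre of its underside. Two upright steel plates 50 (x) x 8 mm, from 45 to 95 mm above the bench, face each other along y, gap open above; nothing stands higher. Both ride on a head that floats along y (12 mm each way, 0.5 N friction), so it centres itself on a blade. Under the plates 12 mm is free.
- plate_a: The clamp's plain upright plate. Origin at the middle of the top edge of its face towards the gap; axes as the clamp's; the gap lies on its +y side.
- plate_b: The clamp's sprung plate. Origin at the middle of the top edge of its face to the gap (on its -y side). It leans: the gap narrows from 10.5-11.7 mm at the top to 0.5-1.7 at the bottom, as set. The 3 mm blade first drags with its tip 37 to 44 mm below the top edge. Spring: 4 N plus 0.5 N per mm; the blade then drags by some 5 to 9 N.
- jar_white: White jar with a white lid, 52 dia x 52 high mm, bystander. Origin under its middle.
- jar_red: Clear jar with a red lid, 52 dia x 42 high mm, bystander. Origin under its middle.
- dropper: Small white dropper bottle, 34 dia x 85 high mm, bystander. Origin under its middle.
- pot: Terracotta pot, 72 dia x 70 high mm, bystander. Origin under its middle.
- sponge: Yellow sponge block 100 x 60 x 22 mm, bystander. Origin under its middle.
Mind the look-alikes: they are no part of the job. Leave any pink look-alike of the clamp alone.

How it is judged:
On the way, in this order (a step that is already met when the one before it is completed fails the run):
1. the drawer is pulled out to its stop (value of joint drawer above 0.116 m), for 0.2 s.
2. the red gauge is lifted clear of the block in the gripper (height (world z) of gauge_red above 0.082 m and contact force between the fingers and gauge_red above 2 N), for 0.1 s.
At the end, for the whole second after the job is handed in: Drawer within 15 mm of its stop; red gauge gripped (over 3 N), at rest, upright within 0.15 rad, in line with the plates within 0.17 rad and 15 mm, pressed by each plate with 1.5 to 18 N, tip 0 to 20 mm above their lower edge; other gauges in their slots, bystanders within 30 mm (value of joint drawer above 0.105 m and contact force between gauge_red and plate_a between 1.5 and 18 N and contact force between gauge_red and plate_b between 1.5 and 18 N and z of gauge_red in the frame of clamp between 0.045 and 0.065 m and x of gauge_red in the frame of plate_a between -0.015 and 0.015 m and y of gauge_red in the frame of plate_a above 0 m and y of gauge_red in the frame of plate_b below 0 m and angle between the y axis of gauge_red and the y axis of clamp, either way round below 0.17 rad and angle between gauge_red's own z axis and vertical below 0.15 rad and contact force between the fingers and gauge_red above 3 N and linear speed of gauge_red below 0.01 m/s and height (world z) of each of gauge_green, gauge_yellow below 0.03 m and distance of each of jar_white, jar_red, dropper, pot, sponge from where it was at the start of the episode below 0.03 m); the arm keeps its last pose, push and grip.
It fails at once if the gauge is forced: a plate is pressed or rammed with more than 25 N (contact force between gauge_red and plate_a above 25 N or contact force between gauge_red and plate_b above 25 N).
It fails at once if another gauge is pulled out of its slot (height (world z) of any of gauge_green, gauge_yellow above 0.05 m).
It fails at once if a bystander is pushed more than 30 mm (distance of any of jar_white, jar_red, dropper, pot, sponge from where it was at the start of the episode above 0.03 m).
It also fails if it takes over 58 s, if anything falls off the work surface, if the arm or the gripper's body presses on something with over 40 N, if the wrist force passes 120 N, or if a joint passes its speed limit or range.

## Working session

There is one attempt and no reset: what is moved stays moved. The work goes in short steps, each a Python script; the robot and the scene stay as the last script left them, time stands still between calls to the robot, and variables do not carry over. Pictures are saved under pics/ and viewed, at most 10 in all, crops included, and the job is handed in when it is done.

```bash
ls; mkdir -p pics; python3 - <<'E'
from cell import bot
import cv2,numpy as np
for c in ("top","side"):
    im=bot.camera(c); cv2.imwrite(f"pics/{c}0.png",im[:,:,::-1])
    k=bot.calibration(c); print(c,np.round(k["mtx"],1).tolist(),np.round(k["extrinsics"],4).tolist())
    for t in ("case","drawer_handle","clamp","plate_a","plate_b","gauge_red","jar_white","jar_red","dropper","pot","sponge"):
        print(t,[(np.round(d["bbox"]).tolist(),round(d["confidence"],2)) for d in bot.search_frame(c,t)[:3]])
print(bot.read_clock(),bot.read_tool_rot())
print(bot.calibration("wrist"))
E
```

```text
pics
top [[441.7, 0.0, 316.8], [0.0, 441.7, 238.9], [0.0, 0.0, 1.0]] [[0.023, -0.9997, 0.0075, -0.0069], [-0.9813, -0.024, -0.1912, 0.5505], [0.1914, -0.003, -0.9815, 1.106], [0.0, 0.0, 0.0, 1.0]]
case [([218.0, 107.0, 108.0, 96.0], 0.96)]
drawer_handle [([218.0, 173.0, 99.0, 30.0], 0.62)]
clamp [([398.0, 229.0, 60.0, 44.0], 0.73)]
plate_a [([451.0, 321.0, 12.0, 25.0], 0.64), ([435.0, 238.0, 7.0, 21.0], 0.63), ([443.0, 324.0, 11.0, 20.0], 0.57)]
plate_b [([451.0, 321.0, 12.0, 25.0], 0.64), ([435.0, 238.0, 7.0, 21.0], 0.63), ([443.0, 324.0, 11.0, 20.0], 0.57)]
gauge_red []
jar_white [([381.0, 175.0, 21.0, 23.0], 0.79)]
jar_red [([418.0, 163.0, 22.0, 20.0], 0.86)]
dropper [([472.0, 189.0, 17.0, 16.0], 0.72)]
pot [([172.0, 305.0, 34.0, 29.0], 0.55), ([383.0, 175.0, 21.0, 22.0], 0.21)]
sponge [([114.0, 282.0, 46.0, 37.0], 0.65)]
side [[556.1, 0.0, 305.2], [0.0, 556.1, 243.3], [0.0, 0.0, 1.0]] [[-0.2219, 0.9749, 0.0155, 0.093], [0.6933, 0.1689, -0.7006, -0.3222], [-0.6856, -0.1448, -0.7134, 1.9709], [0.0, 0.0, 0.0, 1.0]]
case [([259.0, 266.0, 126.0, 118.0], 0.6)]
drawer_handle [([289.0, 2
[... 417 characters left out ...]
, 245.0, 18.0, 23.0], 0.69)]
pot [([410.0, 207.0, 20.0, 31.0], 0.56)]
sponge [([448.0, 233.0, 44.0, 30.0], 0.87)]
1.2 [-2.68806032e-06  2.29861715e-01  9.73223300e-01 -1.00178883e-05]
{'mtx': array([[408.06054926,   0.        , 318.64768518],
       [  0.        , 408.06054926, 237.68407936],
       [  0.        ,   0.        ,   1.        ]]), 'hand_eye': array([[ 4.89381601e-04, -9.64969154e-01, -2.62362902e-01,
         6.59409911e-02],
       [ 9.99999267e-01,  1.81762417e-04,  1.19676263e-03,
        -9.65736345e-05],
       [-1.10715131e-03, -2.62363295e-01,  9.64968536e-01,
        -1.42804026e-01],
       [ 0.00000000e+00,  0.00000000e+00,  0.00000000e+00,
         1.00000000e+00]])}
```

View pics/top0.png

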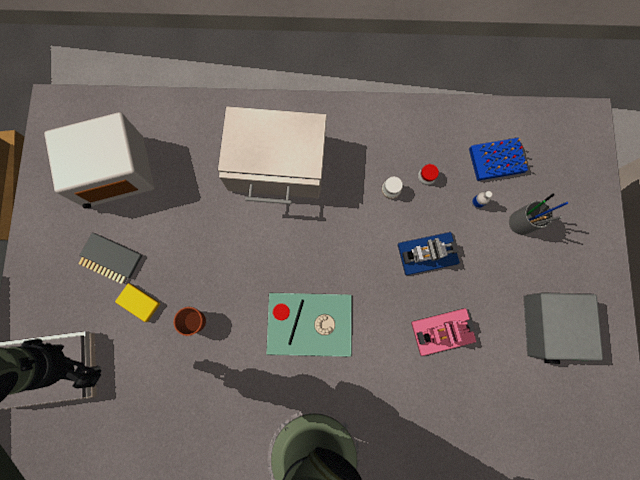

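View pics/side0.png

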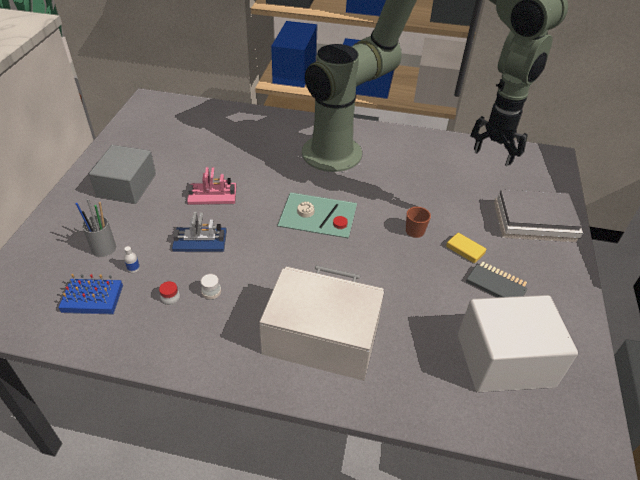

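The cabinet candidates in the top view are the white one with the steel handle (272,145; handle 270,198), a plain white box (100,160) and a grey box (565,325). The clamp candidates are blue (430,252) and pink (445,332). I choose the handled cabinet and the blue clamp. Next I take a close wrist view of the handle.

```bash
cat > h.py <<'E'
from cell import bot
import cv2,numpy as np
from scipy.spatial.transform import Rotation as Rn
def quat(a):  # tool down, fingers closing along world direction a (rad)
    y=np.array([np.cos(a),np.sin(a),0]);z=np.array([0,0,-1.])
    q=Rn.from_matrix(np.c_[np.cross(y,z),y,z]).as_quat(); return q[[3,0,1,2]]
def shot(c,name=None):
    k=bot.calibration(c)
    if c=="wrist":
        p=bot.read_position();q=np.array(bot.read_tool_rot())
        T=np.eye(4);T[:3,:3]=Rn.from_quat(q[[1,2,3,0]]).as_matrix();T[:3,3]=p
        E=np.linalg.inv(T@k["hand_eye"])
    else: E=np.array(k["extrinsics"])
    im=bot.camera(c)
    if name: cv2.imwrite(f"pics/{name}.png",im[:,:,::-1])
    return im,np.array(k["mtx"]),E
def back(uv,z,K,E):
    d=E[:3,:3].T@np.linalg.solve(K,[uv[0],uv[1],1]);c=-E[:3,:3].T@E[:3,3]
    return c+d*(z-c[2])/d[2]
def proj(P,K,E):
    v=K@(E[:3,:3]@np.asarray(P)+E[:3,3]);return v[:2]/v[2]
def find(c,t,n=3): return [(np.round(d["bbox"]).tolist(),round(d["confidence"],2)) for d in bot.search_frame(c,t)[:n]]
E
python3 - <<'E'
from h import *
im,K,E=shot("top")
P=lambda u,z:back(u,z,K,E)
h1,h2=P((247,198),.0995),P((291,202),.0995); print(h1,h2)
f1,f2=P((220,175),.135),P((322,183),.135);print(f1,f2)
d=f1-f2; yaw=np.arctan2(d[1],d[0])-np.pi/2; print("case yaw",yaw)
print("clamp",P((430,253),.03))
for n,u,z in(("jw",(393,187),.052),("jr",(429,172),.042),("dr",(482,198),.05)):print(n,P(u,z))
h=(h1+h2)/2
for a in (yaw,yaw+np.pi):
    s=bot.solve_ik([h[0]-.03,h[1],.26],quat(a)); print(a,s)
E
```

```text
[0.64364851 0.18732949 0.0995    ] [0.63587633 0.07439244 0.0995    ]
[0.69134095 0.25216579 0.135     ] [ 0.67693951 -0.00339532  0.135     ]
case yaw -0.056292713962328156
clamp [ 0.52399598 -0.29662167  0.03      ]
jw [ 0.69793761 -0.19574192  0.052     ]
jr [ 0.74649903 -0.29657272  0.042     ]
dr [ 0.67382598 -0.43524557  0.05      ]
-0.056292713962328156 [0.09311185 0.45061319 0.06803437 1.18821751 0.         1.72020089]
3.0852999396274647 [ 0.09311185  0.45061319  0.06803437  1.18821751  0.         -1.42139176]
```

```bash
python3 - <<'E'
from h import *
a=-0.056
bot.move_pose([.62,.13,.30],quat(a)); bot.set_gripper(0.35)
im,K,E=shot("wrist","w1")
print(find("wrist","drawer_handle"))
print("pred",proj([.64,.131,.0995],K,E),bot.read_position(),bot.read_clock())
np.savez("w1.npz",K=K,E=E)
E
```

```text
[([332.0, 32.0, 94.0, 277.0], 0.69)]
pred [341.36412755 204.97091941] [0.61999487 0.12996212 0.29997195] 3.825
```

View pics/w1.png

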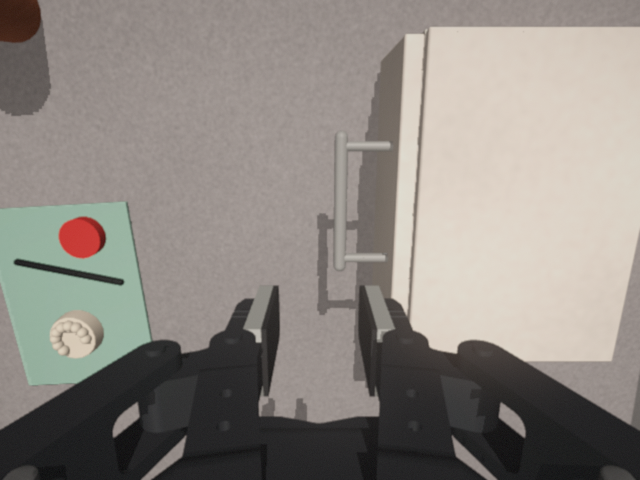

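The wrist view shows the handle bar from (341,133) to (340,269), within about 4 px of the prediction. The yaw matches. Now I pull.

```bash
python3 - <<'E'
from h import *
w=np.load("w1.npz");K,E=w["K"],w["E"]
h=(back((341,133),.0995,K,E)+back((340,269),.0995,K,E))/2
v=back((341,133),.0995,K,E)-back((340,269),.0995,K,E); yaw=-np.arctan2(v[0],v[1]);print(h,yaw)
a=-0.056
bot.move_pose([h[0],h[1],.16],quat(a))
print(bot.move_linear([h[0],h[1],.0995-.017],speed=.08,until_force=8))
bot.set_gripper(0,grasp_force=30); print(bot.read_gripper_width(),bot.read_finger_force(),bot.read_ft_force())
ex=np.array([np.cos(a),np.sin(a),0]); p=np.array(bot.read_position())
bot.move_linear(p-ex*.112,speed=.08)
print(bot.read_ft_force(),bot.read_position())
print(bot.move_linear(p-ex*.126,speed=.02,until_force=12),bot.read_ft_force(),bot.read_position(),p,bot.read_gripper_width(),bot.read_clock())
bot.wait(.3)
E
```

```text
[0.63928035 0.13188886 0.0995    ] -0.04873421158870153
True
0.11691818578428027 29.308994114398956 [-0.22123462  0.46639358  4.29046008]
[-1.03428837  0.36802297  6.13621871] [0.52565372 0.13815068 0.08120586]
True [ 1.41568778 -0.00459166  1.41560792] [0.51852082 0.13858574 0.08125051] [0.63796652 0.13174246 0.08125803] 0.11168629177401561 7.7583
```

```bash
python3 - <<'E'
from h import *
a=-0.056;ex=np.array([np.cos(a),np.sin(a),0]); p=np.array(bot.read_position())
print(bot.move_linear(p-ex*.006,speed=.02,until_force=12),bot.read_ft_force(),bot.read_position(),p)
bot.wait(.3);hp=np.array(bot.read_position())
bot.set_gripper(0.35); bot.move_linear([*hp[:2],.17],speed=.15)
g=hp+ex*.10
bot.move_pose([g[0],g[1],.30],quat(a+np.pi/2))
print(a,hp,bot.read_joint_positions())
im,K,E=shot("wrist","w2");np.savez("w2.npz",K=K,E=E)
for t in("gauge_red","gauge_green","gauge_yellow","drawer_handle"):
    r=find("wrist",t);print(t,r)
    if r: b=r[0][0];print(back((b[0]+b[2]/2,b[1]+b[3]/2),.1,K,E))
print(bot.read_clock())
E
```

```text
True [0.63093653 0.59619691 1.3691523 ] [0.51856062 0.13859498 0.08122169] [0.518565   0.1385944  0.08124893]
-0.056 [0.51855652 0.1385761  0.08121785] [9.52329655e-02 4.56549222e-01 1.75043952e-01 1.29100822e+00
 3.97979113e-05 1.51748834e-01]
gauge_red [([233.0, 202.0, 23.0, 40.0], 0.8), ([1.0, 258.0, 56.0, 62.0], 0.25)]
[0.6270951  0.06874323 0.1       ]
gauge_green [([384.0, 204.0, 21.0, 39.0], 0.98)]
[0.63565027 0.19738987 0.1       ]
gauge_yellow [([311.0, 205.0, 16.0, 34.0], 0.75)]
[0.63068617 0.13263642 0.1       ]
drawer_handle [([152.0, 76.0, 336.0, 230.0], 0.73)]
[0.60401523 0.13496949 0.1       ]
11.3583
```

View pics/w2.png

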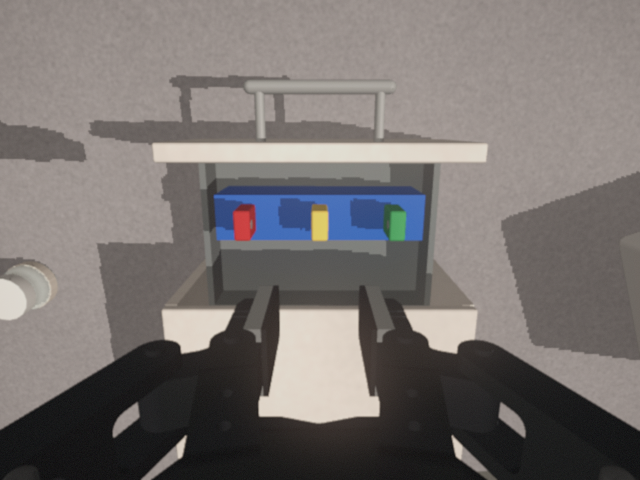

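Red handle at (244,222), yellow at (320,222) and green at (395,222), with the drawer out. Next I fit the row to the three boxes and grasp red.

```bash
python3 - <<'E'
from h import *
from scipy.optimize import least_squares
w=np.load("w2.npz");K,E=w["K"],w["E"]
B=np.array([[233,202,23,40],[311,205,16,34],[384,204,21,39]],float)
def res(q):
    x,y,t=q;ex=np.array([np.cos(t),np.sin(t)]);ey=np.array([-ex[1],ex[0]]);r=[]
    for i,b in enumerate(B):
        c=np.array([x,y])+(i-1)*.065*ey
        u=np.array([proj([*(c+sx*.013*ex+sy*.007*ey),z],K,E) for sx in(-1,1) for sy in(-1,1) for z in(.0775,.1115)])
        r+=[*(u.min(0)-b[:2]),*(u.max(0)-b[:2]-b[2:])]
    return np.array(r)
s=least_squares(res,[.631,.133,-.056]);x,y,t=s.x
print(s.x,np.round(s.fun,1))
c=np.array([x,y])-.065*np.array([-np.sin(t),np.cos(t)]);print("red",c)
a=-.056+np.pi/2
bot.move_pose([*c,.20],quat(a)); bot.set_gripper(.45)
im,K,E=shot("wrist","w3");r=find("wrist","gauge_red");print(r,proj([*c,.1115],K,E),proj([*c,.0775],K,E))
E
```

```text
[ 0.6317998   0.1328239  -0.06352073] [-1.   1.   0.2 -1.1 -0.1 -1.5  0.9  2.5 -1.9  0.1  1.7 -1. ]
red [0.62767373 0.06795499]
[([304.0, 207.0, 24.0, 55.0], 0.74)] [316.7182441  239.48627429] [316.89461445 225.84433367]
```

View pics/w3.png

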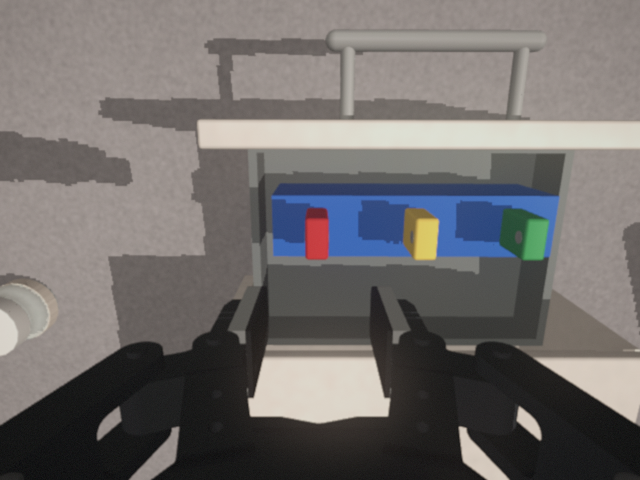

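Red is centred at (317,234), as predicted. I grasp and lift.

```bash
python3 - <<'E'
from h import *
p=bot.read_position()
print(bot.move_linear([p[0],p[1],.084],speed=.1,until_force=8),bot.read_position())
bot.set_gripper(0,grasp_force=50);print(bot.read_gripper_width(),bot.read_finger_force(),bot.read_ft_force())
bot.move_linear([p[0],p[1],.24],speed=.12); bot.wait(.2)
print(bot.read_position(),bot.read_gripper_width(),bot.read_finger_force(),bot.read_clock())
# clamp preview
im,K,E=shot("top","t2")
for t in("clamp","plate_a","gauge_red"):print(t,find("top",t))
bot.move_pose([.49,-.22,.30],quat(1.515-.2))
im,K,E=shot("wrist","w4");np.savez("w4.npz",K=K,E=E)
for t in("clamp","plate_a","gauge_red"):print(t,find("wrist",t,5))
print(bot.read_clock())
E
```

```text
False [0.62891268 0.06870014 0.08476524]
0.15226969930253292 49.1143012046814 [-0.21662743  0.12307031  4.44187269]
[0.62798944 0.0687128  0.23933219] 0.15299530275494963 48.689802289009094 15.55
clamp [([398.0, 228.0, 63.0, 46.0], 0.94), ([411.0, 304.0, 67.0, 52.0], 0.57)]
plate_a [([450.0, 324.0, 10.0, 22.0], 0.71), ([427.0, 242.0, 10.0, 16.0], 0.66), ([445.0, 325.0, 9.0, 17.0], 0.63)]
gauge_red [([429.0, 240.0, 7.0, 21.0], 0.37)]
clamp [([179.0, 170.0, 155.0, 134.0], 0.96), ([72.0, 0.0, 180.0, 131.0], 0.81), ([544.0, 174.0, 96.0, 177.0], 0.59)]
plate_a [([237.0, 228.0, 38.0, 56.0], 0.92), ([114.0, 2.0, 54.0, 69.0], 0.84), ([90.0, 1.0, 72.0, 75.0], 0.73), ([222.0, 230.0, 42.0, 62.0], 0.68)]
gauge_red [([296.0, 235.0, 43.0, 137.0], 0.81), ([236.0, 225.0, 37.0, 62.0], 0.47)]
17.1833
```

View pics/w4.png

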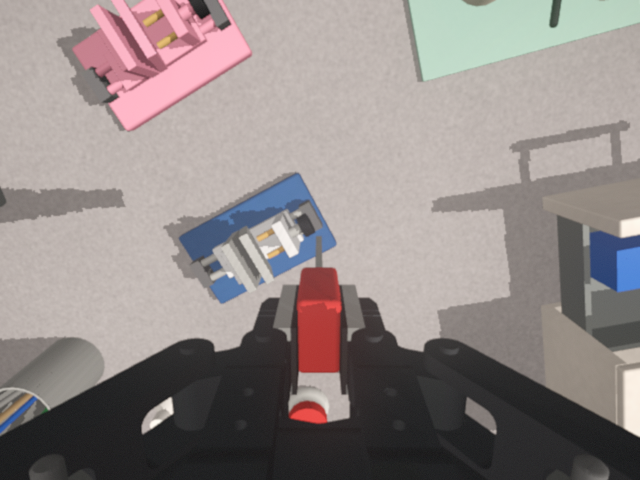

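```bash
python3 - <<'E'
from h import *
w=np.load("w4.npz");K,E=w["K"],w["E"]
c=np.array([back(u,.016,K,E)[:2] for u in((298,173),(336,243),(220,302),(180,238))])
m=c.mean(0);L=c[0]-c[3]+c[1]-c[2];yaw=np.arctan2(L[1],L[0]);print(c,m,yaw,np.linalg.norm(L)/2)
for a in(yaw,yaw+np.pi,yaw-np.pi):print(a,bot.solve_ik([*m,.13],quat(a)))
q=quat(yaw);tx=np.array([np.sin(yaw)*-1,np.cos(yaw)])*-1  # tool x = y x z
print(tx,Rn.from_quat(q[[1,2,3,0]]).as_matrix()[:,0])
v=m+tx*.035
bot.move_pose([*v,.26],q)
im,K,E=shot("wrist","w5");np.savez("w5.npz",K=K,E=E,m=m,yaw=yaw)
for t in("clamp","plate_a","gauge_red"):print(t,find("wrist",t,4))
cv2.imwrite("pics/w5c.png",cv2.resize(im[120:420,170:470,::-1],(600,600),interpolation=cv2.INTER_CUBIC))
E
```

```text
[[ 0.4662782  -0.23467816]
 [ 0.54961419 -0.21467909]
 [ 0.58394874 -0.35842654]
 [ 0.5015844  -0.37685179]] [ 0.52535638 -0.29615889] 1.8097106959894163 0.14713998218106342
1.8097106959894163 [-0.63566747  0.50371061 -0.19126601  0.8758197   0.         -0.87458184]
4.951303349579209 [-0.63566747  0.50371061 -0.19126601  0.8758197   0.          2.26701081]
-1.3318819576003769 [-0.63566747  0.50371061 -0.19126601  0.8758197   0.          2.26701081]
[0.97159546 0.23664797] [-0.97159546 -0.23664797 -0.        ]
clamp [([233.0, 111.0, 166.0, 98.0], 0.93), ([101.0, 254.0, 62.0, 57.0], 0.7), ([311.0, 135.0, 27.0, 71.0], 0.42), ([559.0, 262.0, 79.0, 172.0], 0.33)]
plate_a [([302.0, 135.0, 12.0, 68.0], 0.85), ([310.0, 134.0, 27.0, 73.0], 0.7)]
gauge_red [([297.0, 234.0, 43.0, 140.0], 0.84)]
```

View pics/w5c.png

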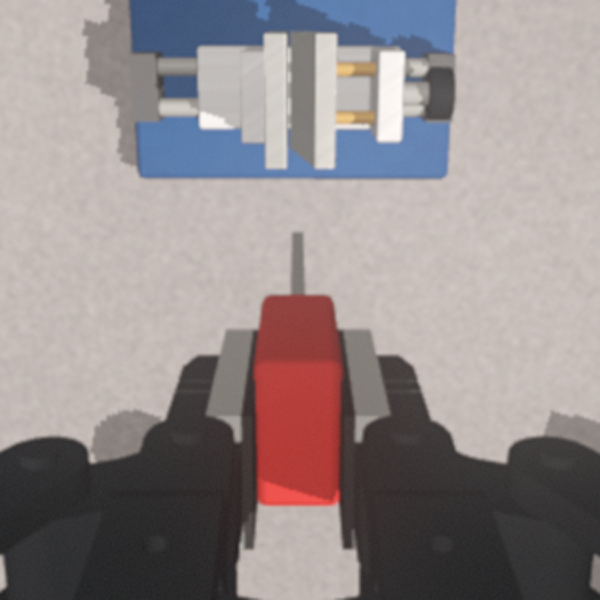

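The clamp crop shows the gap at the top edge centred at raw pixel (320.5,170), with plate ends at rows 136 and 204. The blade is centred in the gripper and in line with the plates. I move over the gap and check before entering.

```bash
python3 - <<'E'
from h import *
w=np.load("w5.npz");K,E,m,yaw=w["K"],w["E"],w["m"],float(w["yaw"])
g=back((320.5,170),.095,K,E);print(g,m)
np.save("g.npy",g[:2])
p=bot.read_position()
bot.move_linear([*g[:2],.22],speed=.1);bot.move_linear([*g[:2],.166],speed=.06)
print(bot.read_ft_force(),bot.read_clock(),bot.read_position())
im,K,E=shot("wrist")
print(proj([*g[:2],.095],K,E))
cv2.imwrite("pics/w6c.png",cv2.resize(im[130:330,220:420,::-1],(600,600),interpolation=cv2.INTER_CUBIC))
E
```

```text
[ 0.52491696 -0.29392236  0.095     ] [ 0.52535638 -0.29615889]
[ 0.4430253  -1.32760864 -0.90892497] 19.6833 [ 0.52520492 -0.2941563   0.1664362 ]
[319.41217082 250.70646664]
```

View pics/w6c.png

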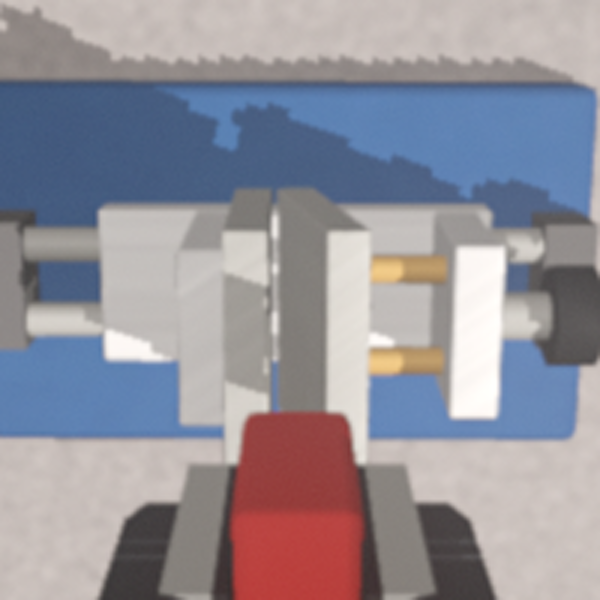

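The gap centre (crop x≈299) lines up with the handle (≈297). I descend.

```bash
python3 - <<'E'
from h import *
g=np.load("g.npy");off=.0633
f0=np.array(bot.read_ft_force())
print(bot.move_linear([*g,.066+off],speed=.03,until_force=5),bot.read_ft_force(),bot.read_position()[2]-off)
for i in range(16):
    z=bot.read_position()[2]
    f=np.array(bot.read_ft_force())-f0
    print(round(z-off,4),np.round(f,2))
    if f[2]>3 or z-off<.0475: break
    bot.move_linear([*g,.065-.001*i+off],speed=.01,until_force=6)
print(bot.read_clock(),bot.read_gripper_width(),bot.read_finger_force())
E
```

```text
False [ 0.29114542 -0.3013608  -0.67462225] 0.06610649484197009
0.0661 [ 0.12 -0.94 -0.32]
0.0651 [ 0.14 -1.93  0.04]
0.064 [ 0.04 -0.97 -0.82]
0.0629 [-0.55 -1.08 -1.95]
0.0619 [-0.49 -1.57 -0.95]
0.0609 [ 0.79 -0.55 -0.13]
0.0599 [ 0.36 -0.1   0.18]
0.0589 [-0.1  -1.69  0.45]
0.0579 [ 0.57 -0.61 -0.92]
0.0569 [ 0.08 -0.6  -0.57]
0.0559 [-0.43 -1.39 -0.16]
0.0549 [ 0.7  -0.83 -0.26]
0.0541 [ 0.09 -0.64  0.56]
0.0534 [-0.32 -0.75  3.46]
24.3583 0.14990789170829885 49.28906321525574
```

```bash
python3 - <<'E'
from h import *
g=np.load("g.npy");off=.0633
for t in(.0525,.0517,.051):
    bot.move_linear([*g,t+off],speed=.008)
    F=[]
    for _ in range(6): bot.wait(.03);F.append(bot.read_ft_force())
    print(round(bot.read_position()[2]-off,4),np.round(np.mean(F,0),2))
im,K,E=shot("side");k=[];c=proj([*g,.1],K,E).astype(int);print(c)
a=im[c[1]-60:c[1]+60,c[0]-60:c[0]+60,::-1]
im2,K,E=shot("wrist");b=im2[130:430,170:470,::-1]
cv2.imwrite("pics/fin.png",np.hstack([cv2.resize(x,(400,400),interpolation=cv2.INTER_CUBIC) for x in(a,b)]))
print(bot.read_clock(),bot.read_finger_force())
E
```

```text
0.0527 [0.11 0.1  5.04]
0.0517 [0.94 0.02 3.79]
0.0509 [ 0.78 -0.68  3.95]
[196 215]
25.8083 49.32901382446289
```

View pics/fin.png

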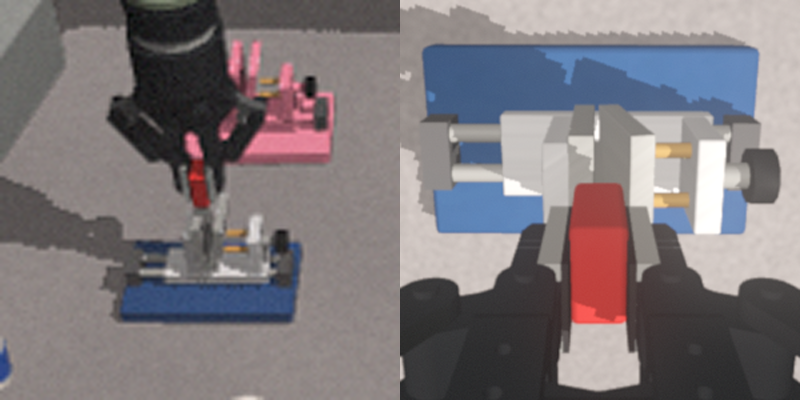

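The red gauge stands upright between the blue clamp's plates (side crop 200,190; wrist crop 598,250). There is a steady drag of about 5 N, with the tip about 6 mm above the plates' lower edge. I hand it in.

```bash
python3 -c "
from cell import bot
print(bot.close_job())"
```

```text
the job is handed in; nothing more can be done
None
```

I handed the job in at about 26 s, but no verdict came back: I pulled the drawer until it would go no further and left it open, and the red gauge is held upright between the blue clamp's plates with about 5 N of drag, its tip about 6 mm above their lower edge.

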